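# Post the plate stand, extend it by one hole and hold the lock pin home

### The arm

A 7-joint arm with a two-finger parallel gripper is mounted at the origin on the work surface. World frame = base frame: x ahead of the robot, y to its left, z up, the work surface at z = 0. Lengths are in mm, angles in rad, forces in N, time in s.
With the tool pointing down it reaches from about 400 to 875 mm from the base axis. Payload 4.4 kg.
Tool frame: the origin (TCP) lies at the very end of the fingers, on their centre line; the grasp point (between the pads) lies 19 mm behind it; z points along the fingers, y is the line along which they close (so a half turn about z gives the same grasp; the last joint's range is limited). The gripper opens to 85 mm and grips with 20 to 120 N. Pads are 22 mm wide; open, the fingers measure 114 mm over their backs; the gripper's body (76 mm by 85 mm) begins 54 mm behind the grasp point. The pads swing forward as they close: fully open they stand 13 mm farther back than shut.
Start: joints at [-1.271, 0.628, 0.038, 1.517, -0.027, 0.996, -0.02], TCP at [232.48, 607.018, 231.313] pointing down, gripper open.
Joint ranges: [-3.06, 3.06], [-0.37, 2.12], [-1.25, 1.32], [0.18, 2.47], [-1.1, 4.24], [0.23, 1.98], [-2.94, 2.94]. Speed limits (rad/s): [2.57, 2.57, 3.14, 3.14, 3.14, 3.14, 3.14].

### API

Orientations are given as [roll, pitch, yaw] about the fixed x, y, z axes, in that order (R = Rz(yaw) Ry(pitch) Rx(roll)).
In Python, from cell import ctrl gives the robot as it stands.
- The arm moves only by the tool step_arm, never from a script. Its argument "series" is a list that holds one entry, the list of rows, each a list of 7 numbers: the turn, a rotation vector about the tool's x, y, z as a fraction of full scale, then the shift along the tool's x, y, z as a fraction of full scale, then the closure, from 0 (fully open) to 1 (shut). In form: [[[ax, ay, az, tx, ty, tz, gripper], ...]]. A call has 1 to 12 rows; each row shifts and turns the commanded pose from where the row before left it, along the tool's axes as they then stand; what a row does not reach is not made up. Full scale, the value 1, is 150 mm for a shift and 45 degrees for a turn. A row lasts 1/10 s, in which the tool goes at most 50 mm and 8.59 degrees, less where a joint would pass 70% of its speed; a pose out of reach is approached as far as the arm can. A call with a number of a shift or a turn outside -1 to 1 is refused whole. A call with a gripper value outside its range is refused whole. The fingers move at their own pace and stop on an object; the grip force is fixed at half the most. Time passes only in rows, so rows that do not move let the fingers close. It gives the time, the measured TCP pose, the force, the opening and the grip force at its end, in the units of the state.
- ctrl.read_state(): the state, without advancing time (a new reading comes with each control period).
- ctrl.get_image(name): name is "scene" or "top" or "wrist"; returns a dict with "img" (400x640x3 uint8, red, green, blue), "fx", "fy", "cx", "cy" (pixels), "R" (3x3) and "t" (3): a world point X has camera coordinates R X + t. Camera axes: x right, y down, z forward; pixel columns grow to the right and rows downward; lengths in mm; the calibration is good to about 2 mm. The wrist camera is an equidistant fisheye: a pixel r from the principal point sees the ray r / f radians off the axis. A picture is of the moment at which its call begins. There is no depth.
- ctrl.finish_job(): hands the job in; it is judged then, once.
Trained networks look in a picture, given as the dict that the camera call returned (one of the last four; its "shot" number tells which), for a name from the list of things; names that differ only in an ending like _2 or _b are one class to them, and where a whole thing is asked for, a point or a joint stands for the part that bears it (a point fixed in the world has none). Each returns a list of dicts, best first, with "score" (0 to 1); they miss things now and then, are a little off and sometimes report something else, mostly with a low value. They report only what shows in the picture. A call takes as long as a camera call. They do not tell look-alikes from the thing itself.
- ctrl.recognise(picture, thing): "centre" ([column, row] in pixels, amid what is visible of it).
The state is a dict: "clock": time; "qpos": joint angles; "qd": joint speeds; "tau": joint torques, N m; "eef_pos": TCP position; "tool_rot": TCP orientation; "force": force on the tool from outside, world axes, zero at the start; "torque": the same for the moment, N m; "width": finger opening in mm; "gripper_force": force on a finger pad.
Only numpy, scipy, OpenCV 4.12 (cv2) and the standard library are available. Lean on these libraries where they do the work, as an engineer would, in place of code of your own. Each camera call takes 0.05 s, during which the arm holds its last target. There are 200 camera calls.

### The job

Get the plate stand ready for a larger glass plate: take the post with the forked top out of the wooden rack and stand it upright, all the way down, in the round cup on the stand's sliding section. Then pull the section's lock plunger up by its knob, slide the section, cup and post with it, to the next hole towards the far end from the fixed forked post (one hole only), press the knob down until the pin is fully home, and finish while still holding it pressed home. Leave the other posts and everything else on the table where they are.

Things in the scene. Friction and masses are not known exactly. Their poses are not given: they have to be found in the camera images.
- stand: plate stand fixed to the table: aluminium bar 30 wide, 360 long, top 55 high, along the stand's y, with five 11 mm holes from above at y = -100, -50, 0, 50, 100. Origin on the table under the bar's middle, z up. Timber end blocks at y = +-190, 61 high. A fixed forked post, 173 high, at x = 48, y = -190; the far end is +y. An aluminium sleeve 56 long, 44 wide, 61 high (the section) slides on the bar
- section (a joint): sliding section along the stand's +y, in m: 0 = pin over the second hole (y = -50; starts there, locked), 0.05 = over the next hole; travel -0.055 to 0.105; about 1.5 N friction, 0.4 kg; pin play in a hole 1.5 mm either way. At 0 the plunger's axis is at x = 0, y = -50 mm of the stand, the cup's at x = 46, y = 60
- lock_plunger (a joint): plunger height above fully home, m, range 0 to 0.024. 0 = pin 14 mm deep in its hole. A spring (500 N/m, both ways) rests it unheld at about 0.006, pin part way in, section still blocked; above 0.014 the pin is clear and the section slides. Holding it at 0.020 takes about 7 N, at 0 about 3 N down; let go, it springs back to 0.006 (or rides on the bar between holes)
- lock_knob: the plunger's steel knob: upright round grip 22 diameter, 16 long, with a wider head 28 diameter, 7 high above it; 26 high overall. Origin at the centre of its underside, on the plunger's axis, 72 mm above the table when fully home, about 78 at rest
- knob_grip (a point): point on the plunger's axis 13 above the knob's underside, where fingers pinch it (the 22 mm part); moves with plunger and section; its axes are parallel to the stand's
- cup_floor (a point): centre of the inner floor of the section's upright round aluminium cup (inner diameter 24, outer 33, 50 deep; floor 10 above the table, rim 60 above it); its axes are parallel to the stand's
- rack: fixed wooden post rack 220 x 60 x 40 high, three upright 23 mm holes in a row along its x at -70, 0, 70, each with its floor 10 above the table; origin at the centre of its underside
- forked_post: loose wooden post, about 60 g: round shaft 18 diameter up to 127, then a forked head 36 x 14 with two 8 mm prongs, 164 tall in all; starts upright in any of the rack's holes; origin at the centre of its foot; z along the post
- ball_post: loose wooden post, shaft 18 diameter, 28 mm ball on top, 160 tall; not to be moved; starts in the rack; origin at the centre of its foot; z along the post
- plain_post: loose plain wooden post, 18 diameter, 140 tall; not to be moved; starts in the rack; origin at the centre of its foot; z along the post
- amber_bottle: bystander: amber glass bottle, 60 diameter, 160 tall (mm), to be left alone
- beaker: bystander: clear plastic cup, 72 diameter, 90 tall (mm), to be left alone
- canister: bystander: small black jar, 44 diameter, 55 tall (mm), to be left alone
- yellow_box: bystander: closed yellow plastic box 60 x 85 x 30 (mm), to be left alone
- brush: bystander: brush lying on the table (mm), to be left alone
- roller: bystander: print roller lying on the table, 150 long overall, wooden handle; its origin is under the roller drum (mm), to be left alone
Mind the look-alikes: they are no part of the job. What is shaped like the forked_post but pink is not meant.

How it is judged (in metres and radians):
On the way, in this order (a step that is already met when the one before it is completed fails the run):
1. the forked post stands in the cup, let go, with the section still at its first hole (horizontal distance between forked_post and cup_floor below 0.008 m and z of forked_post in the frame of cup_floor below 0.006 m and angle between forked_post's own z axis and vertical below 0.17 rad and contact force between forked_post and the fingers below 0.2 N and value of joint section below 0.01 m and linear speed of forked_post below 0.02 m/s), for 0.2 s.
2. then the plunger is pulled clear of the bar (value of joint lock_plunger above 0.014 m), for 0.1 s.
At the end, for the whole second after the job is handed in: the section is at the next hole (0.050 m within 3.5 mm) with the pin less than 2.5 mm from fully home, the fingers still on the knob (over 1 N) and holding it down; the forked post stands free in the cup, within 8 mm of its axis, foot within 6 mm of its floor, upright within 0.17 rad (value of joint section between 0.0465 and 0.0535 m and value of joint lock_plunger below 0.0025 m and contact force between lock_knob and the fingers above 1 N and horizontal distance between forked_post and cup_floor below 0.008 m and z of forked_post in the frame of cup_floor below 0.006 m and angle between forked_post's own z axis and vertical below 0.17 rad and contact force between forked_post and the fingers below 0.2 N and linear speed of forked_post below 0.03 m/s); the arm keeps its last pose, push and grip.
It fails at once if another post is lifted or shifted by more than 25 mm (distance of any of ball_post, plain_post from where it was at the start of the episode above 0.025 m).
It fails at once if a bystander is shifted by more than 30 mm (distance of any of amber_bottle, beaker, canister, yellow_box, brush, roller from where it was at the start of the episode above 0.03 m).
It fails at once if the forked post is tipped over (angle between forked_post's own z axis and vertical above 0.7 rad).
It also fails if it takes over 58 s, if anything falls off the work surface, if the arm or the gripper's body presses on something with over 40 N, if the wrist force passes 120 N, or if a joint passes its speed limit or range.

## Working session

There is one attempt and no reset: what is moved stays moved. The work goes in short steps, Python scripts to look and compute and a tool call to move; the robot and the scene stay as the last step left them, time stands still between calls to the robot, and variables do not carry over. Pictures are saved under pics/ and viewed, at most 10 in all, crops included, and the job is handed in when it is done.

Besides the shell and the picture viewer there is one more tool, called after "Request:" as name(argument=value, ...), one argument or row to a line, values as JSON. step_arm: Moves the arm, as the interface text tells. Shift numbers are shares of 150 mm and turn numbers shares of 45 degrees, none past 1 either way. Its arguments: {"type":"object","properties":{"series":{"type":"array","items":{"type":"array","items":{"type":"array","items":{"type":"number","minimum":-1,"maximum":1}}}}},"required":["series"]}

```bash
mkdir -p pics; cat > h.py <<'E'
import numpy as np,cv2
from cell import ctrl
from scipy.spatial.transform import Rotation as Ro
def save(d,n,crop=None,s=1):
    im=d["img"][:,:,::-1]
    if crop: im=im[crop[1]:crop[3],crop[0]:crop[2]]
    cv2.imwrite("pics/"+n,cv2.resize(im,None,fx=s,fy=s,interpolation=cv2.INTER_CUBIC))
def ray(d,p):
    x=(p[0]-d["cx"])/d["fx"];y=(p[1]-d["cy"])/d["fy"]
    return np.array([x,y,1.])
def rayw(d,p):
    x=(p[0]-d["cx"])/d["fx"];y=(p[1]-d["cy"])/d["fy"];r=np.hypot(x,y)
    return np.array([x*np.sinc(r/np.pi)*1, y*np.sinc(r/np.pi), np.cos(r)])
def atz(d,p,z,wrist=False):
    R=np.array(d["R"]);t=np.array(d["t"]);c=-R.T@t
    v=R.T@(rayw(d,p) if wrist else ray(d,p))
    return c+v*(z-c[2])/v[2]
def proj(d,X,wrist=False):
    q=np.array(d["R"])@np.array(X,float)+np.array(d["t"])
    if wrist:
        h=np.hypot(q[0],q[1]);th=np.arctan2(h,q[2]);u=q[:2]/h*th
    else: u=q[:2]/q[2]
    return np.array([d["cx"]+d["fx"]*u[0],d["cy"]+d["fy"]*u[1]])
E
python3 - <<'E'
from h import *
s=ctrl.read_state();print({k:np.round(s[k],3) for k in("clock","eef_pos","tool_rot","width","force")})
for n in("top","scene"):
    d=ctrl.get_image(n);save(d,n+"0.png",s=1.25)
    print(n,-np.array(d["R"]).T@d["t"])
    for th in("stand","lock_knob","cup_floor","rack","forked_post","ball_post","plain_post","section","amber_bottle"):
        for r in ctrl.recognise(d,th)[:3]:
            print(th,np.round(r["centre"]),round(r["score"],2),np.round(atz(d,r["centre"],60)))
E
```

```text
{'clock': np.float64(0.0), 'eef_pos': array([232.225, 606.419, 230.376]), 'tool_rot': array([-3.14 , -0.   ,  2.776]), 'width': np.float64(85.753), 'force': array([0.23 , 0.443, 0.622])}
top [ 411.31255205   28.3251883  1043.41952348]
stand [317. 214.] 0.76 [509.  64.  60.]
stand [325. 144.] 0.68 [699.  42.  60.]
lock_knob [315. 210.] 0.24 [519.  70.  60.]
cup_floor [312. 210.] 0.98 [521.  78.  60.]
rack [394. 140.] 0.71 [ 704. -143.   60.]
rack [467. 211.] 0.66 [ 512. -323.   60.]
forked_post [515. 179.] 0.71 [ 594. -453.   60.]
forked_post [430. 203.] 0.66 [ 535. -231.   60.]
forked_post [470. 178.] 0.57 [ 599. -337.   60.]
ball_post [478. 203.] 0.68 [ 534. -353.   60.]
plain_post [480. 233.] 0.67 [ 456. -353.   60.]
plain_post [174. 226.] 0.35 [482. 443.  60.]
plain_post [405. 244.] 0.33 [ 430. -162.   60.]
section [312. 212.] 0.82 [515.  79.  60.]
section [324. 140.] 0.69 [709.  46.  60.]
amber_bottle [391. 141.] 0.76 [ 704. -135.   60.]
amber_bottle [317. 214.] 0.33 [509.  65.  60.]
amber_bottle [314. 210.] 0.21 [520.  74.  60.]
scene [1370.72104308 -345.69535901  813.15703918]
stand [319. 198.] 0.88 [514.  54.  60.]
stand [431. 161.] 0.49 [515. 422.  60.]
lock_knob [332. 199.] 0.19 [535.  82.  60.]
cup_floor [330. 200.] 0.6 [535.  75.  60.]
rack [185. 266.] 0.71 [ 594. -326.   60.]
forked_post [132. 263.] 0.8 [ 526. -431.   60.]
forked_post [221. 222.] 0.7 [ 486. -210.   60.]
forked_post [162. 219.] 0.64 [ 401. -339.   60.]
ball_post [332. 200.] 0.58 [540.  79.  60.]
ball_post [169. 224.] 0.57 [ 432. -328.   60.]
plain_post [159. 215.] 0.77 [ 383. -344.   60.]
plain_post [323. 199.] 0.35 [522.  62.  60.]
section [328. 198.] 0.62 [527.  75.  60.]
amber_bottle [282. 265.] 0.58 [ 694. -128.   60.]
amber_bottle [322. 194.] 0.35 [503.  67.  60.]
amber_bottle [159. 217.] 0.19 [ 388. -345.   60.]
```

View pics/top0.png

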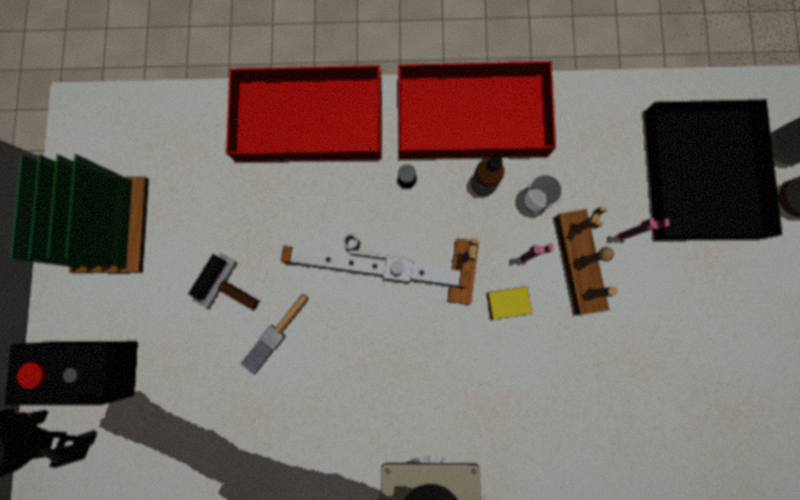

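View pics/scene0.png

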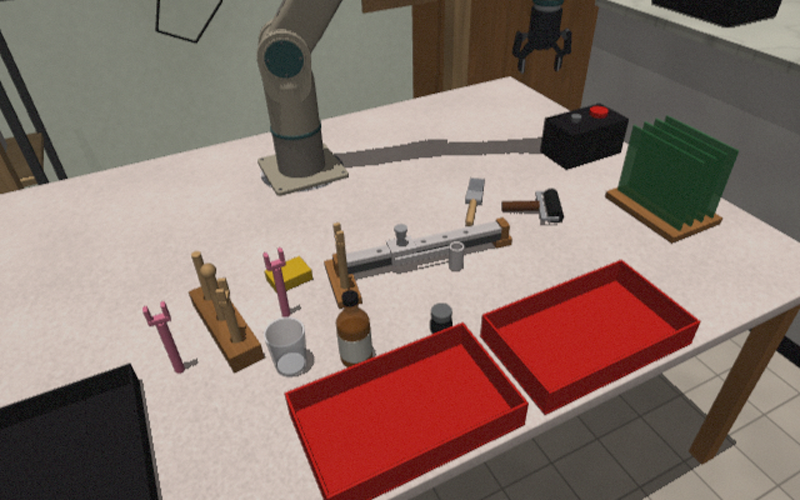

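The rack holds three posts: plain (top ≈ (612,292) in the 1.25× top view), ball (606,254), and the wooden forked one at the +x end (600,213). The pink forked posts are the decoys. The stand runs from (286,255) at the far end to (462,271) with the fixed fork. The cup is at (352,242), the knob at (398,267) and free holes at (328,259), (351,263), (375,267), (422,272).

```bash
python3 - <<'E'
from h import *
d=ctrl.get_image("top");k=1/1.25
P=lambda u,v,z:np.round(atz(d,(u*k,v*k),z)[:2])
for n,a in dict(h100=(328,259,55),h50=(351,263,55),h0=(375,267,55),hm100=(422,272,55),cup=(352,242,60),knob=(398,267,104),fork=(600,213,170),ball=(606,254,156),plain=(613,292,150),r1=(557,216,40),r2=(585,209,40),r3=(608,309,40),r4=(577,314,40)).items(): print(n,P(*a))
w=ctrl.get_image("wrist");s=ctrl.read_state()
T=Ro.from_euler("xyz",s["tool_rot"]).as_matrix()
print("tool axes world\n",T.round(3)); print("cam in tool",T.T@(-np.array(w["R"]).T@w["t"]-s["eef_pos"]),(np.array(w["R"])@T).round(2),w["fx"])
E
```

```text
h100 [529. 210.]
h50 [520. 161.]
h0 [511. 110.]
hm100 [500.  11.]
cup [564. 158.]
knob [506.  60.]
fork [ 596. -320.]
ball [ 521. -332.]
plain [ 450. -343.]
r1 [ 618. -280.]
r2 [ 633. -341.]
r3 [ 419. -376.]
r4 [ 409. -311.]
tool axes world
 [[-0.934  0.358 -0.   ]
 [ 0.358  0.934  0.   ]
 [ 0.     0.    -1.   ]]
cam in tool [  69.24929424   -0.46074621 -142.53162548] [[-0.    1.   -0.  ]
 [-0.96 -0.   -0.27]
 [-0.27  0.    0.96]] 309.70691628693146
```

```bash
cat >> h.py <<'E'
def plan(pts,g,start=None):
    """pts: list of (x,y,z,yaw_deg,nrows); prints rows from present pose (vertical tool)"""
    s=ctrl.read_state();p=np.array(s["eef_pos"]);R=Ro.from_euler("xyz",s["tool_rot"])
    out=[]
    for x,y,z,yaw,n in pts:
        q=np.array([x,y,z],float);Rt=Ro.from_euler("xyz",[np.pi,0,np.radians(yaw)])
        for i in range(n):
            rv=(R.inv()*Rt).as_rotvec()/(n-i);dp=(q-p)/(n-i)
            r=np.round(np.r_[rv/np.radians(45),R.inv().apply(dp)/150],3)
            out.append([float(v) for v in r]+[g])
            p=p+R.apply(r[3:6]*150);R=R*Ro.from_rotvec(r[:3]*np.radians(45))
    print(str(out).replace(" ","")); print(p.round(1))
E
python3 - <<'E'
from h import *
plan([(350,450,330,150,4),(470,200,330,120,6),(480,-50,330,110,6),(550,-290,330,99,6)],0)
E
```

```text
[[0.0,-0.0,0.05,-0.277,-0.174,-0.164,0],[0.0,-0.0,0.05,-0.283,-0.163,-0.165,0],[0.0,-0.0,0.05,-0.289,-0.152,-0.164,0],[0.0,-0.0,0.051,-0.295,-0.141,-0.165,0],[0.0,-0.0,0.111,-0.254,-0.174,-0.0,0],[0.0,-0.0,0.111,-0.269,-0.151,-0.0,0],[0.0,-0.0,0.111,-0.281,-0.127,-0.0,0],[0.0,-0.0,0.111,-0.291,-0.102,-0.0,0],[0.0,-0.0,0.111,-0.298,-0.077,-0.0,0],[0.0,-0.0,0.112,-0.304,-0.05,-0.0,0],[-0.0,-0.0,0.037,-0.246,-0.129,-0.0,0],[-0.0,-0.0,0.037,-0.25,-0.122,-0.0,0],[-0.0,-0.0,0.037,-0.253,-0.115,-0.0,0],[-0.0,-0.0,0.037,-0.257,-0.107,-0.0,0],[-0.0,-0.0,0.037,-0.259,-0.1,-0.0,0],[-0.0,-0.0,0.037,-0.263,-0.092,-0.0,0],[-0.0,-0.0,0.041,-0.277,-0.018,-0.0,0],[-0.0,-0.0,0.041,-0.278,-0.009,-0.0,0],[-0.0,-0.0,0.041,-0.278,-0.0,-0.0,0],[-0.0,-0.0,0.04,-0.277,0.009,-0.0,0],[-0.0,-0.0,0.041,-0.277,0.017,-0.0,0],[-0.0,-0.0,0.04,-0.277,0.026,-0.0,0]]
[ 550. -290.  330.]
```

Request:
step_arm(
  series=[
    [[0,0,0.05,-0.277,-0.174,-0.164,0],[0,0,0.05,-0.283,-0.163,-0.165,0],[0,0,0.05,-0.289,-0.152,-0.164,0],[0,0,0.051,-0.295,-0.141,-0.165,0],[0,0,0.111,-0.254,-0.174,0,0],[0,0,0.111,-0.269,-0.151,0,0],[0,0,0.111,-0.281,-0.127,0,0],[0,0,0.111,-0.291,-0.102,0,0],[0,0,0.111,-0.298,-0.077,0,0],[0,0,0.112,-0.304,-0.05,0,0]],
  ],
)

```text
clock: 2.1
eef_pos: [460.1, 212.3, 321.6]
tool_rot: [3.141, -0.0, 2.091]
force: [0.5, 0.5, -0.0]
width: 85.4
gripper_force: 0.0
```

Request:
step_arm(
  series=[
    [[0,0,0.037,-0.246,-0.129,0,0],[0,0,0.037,-0.25,-0.122,0,0],[0,0,0.037,-0.253,-0.115,0,0],[0,0,0.037,-0.257,-0.107,0,0],[0,0,0.037,-0.259,-0.1,0,0],[0,0,0.037,-0.263,-0.092,0,0],[0,0,0.041,-0.277,-0.018,0,0],[0,0,0.041,-0.278,-0.009,0,0],[0,0,0.041,-0.278,0,0,0],[0,0,0.04,-0.277,0.009,0,0],[0,0,0.041,-0.277,0.017,0,0],[0,0,0.04,-0.277,0.026,0,0]],
  ],
)

```text
clock: 3.3
eef_pos: [540.0, -277.6, 321.3]
tool_rot: [3.141, -0.0, 1.727]
force: [0.1, 0.7, 0.2]
width: 85.4
gripper_force: 0.0
```

Request:
step_arm(
  series=[
    [[0,0,0,0,0,0,0],[0,0,0,0,0,0,0]],
  ],
)

```text
clock: 3.5
eef_pos: [539.2, -276.9, 320.7]
tool_rot: [-3.141, -0.0, 1.726]
force: [0.4, 0.1, -0.9]
width: 85.4
gripper_force: 0.0
```

```bash
python3 - <<'E'
from h import *
s=ctrl.read_state();print({k:np.round(s[k],3) for k in("clock","eef_pos","tool_rot","width","force","qpos")})
d=ctrl.get_image("wrist");save(d,"w1.png",s=1.25)
for r in ctrl.recognise(d,"forked_post"): print(r)
print(proj(d,(596,-320,170),True))
E
```

```text
{'clock': np.float64(3.5), 'eef_pos': array([ 539.175, -276.868,  320.739]), 'tool_rot': array([-3.141, -0.   ,  1.726]), 'width': np.float64(85.383), 'force': array([ 0.374,  0.087, -0.914]), 'qpos': array([ 0.123,  0.521,  0.499,  1.533, -0.263,  1.156,  0.828])}
{'centre': [326.3, 113.4], 'score': 0.82}
{'centre': [327.9, 280.9], 'score': 0.78}
{'centre': [358.3, 216.0], 'score': 0.75}
[366.59353517 226.63324487]
```

View pics/w1.png

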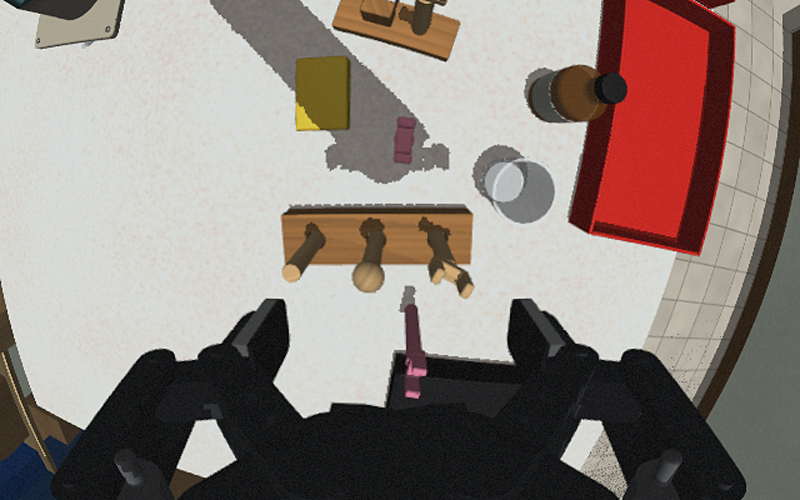

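The wrist view shows the wooden fork's prong tips at (437,277) and (466,290), and its shaft enters the rack near (440,235). A pink decoy stands behind the rack at (414,380).

```bash
python3 - <<'E'
from h import *
d=ctrl.get_image("wrist");k=.8
P=lambda u,v,z:np.round(atz(d,(u*k,v*k),z,True),1)
a,b=P(437,275,174),P(466,290,174);print("tips",a,b,(a+b)/2,np.degrees(np.arctan2(*(b-a)[1::-1])))
print("ball",P(369,277,170),"plain",P(291,272,150))
print("rack top",[P(*p,40) for p in((282,214),(471,212),(472,264),(284,265))])
print("pink",P(414,388,164),P(408,295,5))
print("shaft mid z=120?",[P(448,258,z) for z in(90,110,130)])
E
```

```text
tips [ 577.2 -311.5  174. ] [ 603.5 -320.9  174. ] [ 590.35 -316.2   174.  ] -19.667623619326232
ball [ 523.5 -323.3  170. ] plain [ 453.7 -338.3  150. ]
rack top [array([ 411.1, -315.2,   40. ]), array([ 624.1, -279.4,   40. ]), array([ 638.2, -340. ,   40. ]), array([ 418.3, -376.9,   40. ])]
pink [ 580.4 -432.9  164. ] [ 573.9 -405.3    5. ]
shaft mid z=120? [array([ 599.1, -321.7,   90. ]), array([ 595.3, -315.6,  110. ]), array([ 591.5, -309.5,  130. ])]
```

```bash
python3 - <<'E'
from h import *
plan([(591,-316,260,160,9),(591,-316,220,160,2)],0.45)
E
```

```text
[[0.0,-0.0,-0.15,-0.037,0.033,0.045,0.45],[0.0,-0.0,-0.15,-0.04,0.028,0.045,0.45],[0.0,-0.0,-0.15,-0.043,0.023,0.045,0.45],[0.0,-0.0,-0.15,-0.046,0.018,0.045,0.45],[0.0,-0.0,-0.151,-0.047,0.012,0.046,0.45],[0.0,-0.0,-0.15,-0.048,0.007,0.045,0.45],[0.001,-0.0,-0.151,-0.049,0.001,0.046,0.45],[0.0,-0.0,-0.15,-0.049,-0.005,0.045,0.45],[0.001,-0.001,-0.151,-0.048,-0.01,0.046,0.45],[-0.0,0.0,0.0,0.0,-0.0,0.133,0.45],[-0.0,0.0,0.0,0.0,-0.0,0.133,0.45]]
[ 591.1 -316.   220. ]
```

Request:
step_arm(
  series=[
    [[0,0,-0.15,-0.037,0.033,0.045,0.45],[0,0,-0.15,-0.04,0.028,0.045,0.45],[0,0,-0.15,-0.043,0.023,0.045,0.45],[0,0,-0.15,-0.046,0.018,0.045,0.45],[0,0,-0.151,-0.047,0.012,0.046,0.45],[0,0,-0.15,-0.048,0.007,0.045,0.45],[0,0,-0.151,-0.049,0.001,0.046,0.45],[0,0,-0.15,-0.049,-0.005,0.045,0.45],[0,0,-0.151,-0.048,-0.01,0.046,0.45],[0,0,0,0,0,0.133,0.45],[0,0,0,0,0,0.133,0.45],[0,0,0,0,0,0,0.45]],
  ],
)

```text
clock: 4.85
eef_pos: [589.5, -315.2, 217.6]
tool_rot: [3.14, -0.006, 2.793]
force: [-0.5, -0.2, -0.1]
width: 46.8
gripper_force: 0.0
```

Request:
step_arm(
  series=[
    [[0,0,0,0,0,0,0.45]],
  ],
)

```text
clock: 4.95
eef_pos: [591.1, -316.8, 220.6]
tool_rot: [3.141, -0.0, 2.792]
force: [-0.6, -0.2, 0.3]
width: 47.0
gripper_force: 0.0
```

```bash
python3 - <<'E'
from h import *
s=ctrl.read_state();print({k:np.round(s[k],3) for k in("clock","eef_pos","tool_rot","width","qpos")})
d=ctrl.get_image("wrist");save(d,"w2.png",s=1.25)
p=np.array(s["eef_pos"]);print("axis at z170",proj(d,(p[0],p[1],174),True)*1.25,proj(d,(591,-316,174),True)*1.25)
E
```

```text
{'clock': np.float64(4.95), 'eef_pos': array([ 591.136, -316.773,  220.584]), 'tool_rot': array([ 3.141, -0.   ,  2.792]), 'width': np.float64(46.976), 'qpos': array([ 0.347,  0.677,  0.183,  1.468, -0.136,  1.009,  1.784])}
axis at z170 [398.26018949 268.4651542 ] [399.56884298 267.75629259]
```

View pics/w2.png

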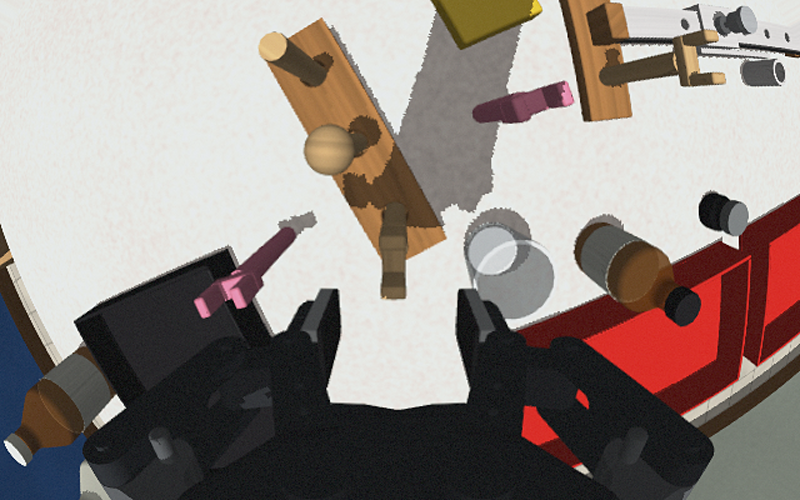

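The fork is aligned between the fingers, with its head at (394,268) against a predicted (399,268), and the way down is clear.

Request:
step_arm(
  series=[
    [[0,0,0,0,-0.01,0.15,0.45],[0,0,0,0,0,0.2,0.45],[0,0,0,0,0,0.2,0.45],[0,0,0,0,0,0.15,0.45],[0,0,0,0,0,0.06,0.45],[0,0,0,0,0,0,0.45],[0,0,0,0,0,0,1],[0,0,0,0,0,0,1],[0,0,0,0,0,0,1],[0,0,0,0,0,0,1],[0,0,0,0,0,0,1],[0,0,0,0,0,0,1]],
  ],
)

```text
clock: 6.2
eef_pos: [591.6, -320.1, 108.1]
tool_rot: [-3.141, 0.004, 2.791]
force: [-0.4, -0.0, 6.2]
width: 16.3
gripper_force: 58.4
```

Request:
step_arm(
  series=[
    [[0,0,0,0,0,-0.1,1],[0,0,0,0,0,-0.2,1],[0,0,0,0,0,-0.2,1],[0,0,0,0,0,-0.2,1],[0,0,0,0,0,-0.2,1],[0,0,0,0,0,-0.2,1],[0,0,0,0,0,-0.15,1],[0,0,0,0,0,0,1],[0,0,0,0,0,0,1]],
  ],
)

```text
clock: 7.1
eef_pos: [590.0, -319.2, 294.2]
tool_rot: [3.142, 0.001, 2.791]
force: [-1.2, 0.9, -2.1]
width: 15.8
gripper_force: 58.5
```

```bash
python3 - <<'E'
from h import *
plan([(560,-200,305,160,4),(540,0,305,160,6),(567,110,305,160,4),(567,161,305,160,3)],1)
d=ctrl.get_image("top");save(d,"t2.png",(200,100,520,300),2)
E
```

```text
[[0.0,0.0,-0.001,0.115,0.169,-0.018,1],[0.0,0.0,-0.0,0.115,0.17,-0.018,1],[0.0,0.0,-0.001,0.115,0.169,-0.018,1],[0.0,0.001,-0.0,0.116,0.17,-0.018,1],[0.0,-0.0,-0.0,0.097,0.201,0.0,1],[0.0,-0.0,-0.0,0.097,0.201,0.0,1],[0.0,-0.0,-0.0,0.097,0.201,0.0,1],[0.0,-0.0,-0.0,0.097,0.201,0.0,1],[0.0,-0.0,-0.0,0.097,0.202,0.0,1],[0.0,-0.0,-0.0,0.096,0.201,0.0,1],[0.0,-0.0,-0.0,0.021,0.188,0.0,1],[0.0,-0.0,-0.0,0.02,0.188,0.0,1],[0.0,-0.0,-0.0,0.021,0.187,0.0,1],[0.0,-0.0,-0.0,0.02,0.188,0.0,1],[0.0,-0.0,-0.0,0.039,0.106,0.0,1],[0.0,-0.0,-0.0,0.039,0.107,0.0,1],[0.0,-0.0,-0.0,0.039,0.106,0.0,1]]
[567. 161. 305.]
```

View pics/t2.png

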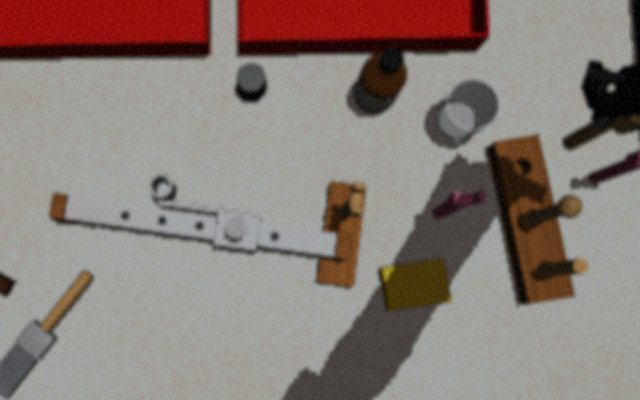

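The fork's rack hole at (523,165) is empty and the post hangs under the gripper at (590,130). Now I carry it to above the cup.

Request:
step_arm(
  series=[
    [[0,0,0,0.1,0.15,-0.018,1],[0,0,0,0.115,0.17,-0.018,1],[0,0,0,0.115,0.17,-0.018,1],[0,0,0,0.115,0.17,-0.018,1],[0,0,0,0.097,0.2,0,1],[0,0,0,0.097,0.2,0,1],[0,0,0,0.097,0.2,0,1],[0,0,0,0.097,0.2,0,1],[0,0,0,0.097,0.2,0,1],[0,0,0,0.097,0.2,0,1]],
  ],
)

```text
clock: 8.15
eef_pos: [540.2, -3.0, 303.0]
tool_rot: [-3.14, -0.003, 2.791]
force: [-0.0, 0.8, -0.8]
width: 16.0
gripper_force: 58.6
```

Request:
step_arm(
  series=[
    [[0,0,0,0.02,0.188,0,1],[0,0,0,0.02,0.188,0,1],[0,0,0,0.02,0.188,0,1],[0,0,0,0.02,0.188,0,1],[0,0,0,0.039,0.106,0,1],[0,0,0,0.039,0.106,0,1],[0,0,0,0.039,0.106,0,1],[0,0,0,0,0,0,1],[0,0,0,0,0,0,1],[0,0,0,0,0,0,1]],
  ],
)

```text
clock: 9.15
eef_pos: [569.0, 154.9, 304.5]
tool_rot: [-3.141, 0.0, 2.789]
force: [0.5, -0.2, -1.1]
width: 16.5
gripper_force: 58.6
```

```bash
python3 - <<'E'
from h import *
s=ctrl.read_state();print({k:np.round(s[k],3) for k in("clock","eef_pos","tool_rot","width","qpos")})
d=ctrl.get_image("wrist");save(d,"w3.png",s=1.25)
p=np.array(s["eef_pos"])
for q in((567,161,60),(564,158,60),(p[0],p[1],p[2]-97),(p[0],p[1],p[2]+67)): print(q,proj(d,q,True)*1.25)
E
```

```text
{'clock': np.float64(9.15), 'eef_pos': array([569.022, 154.857, 304.525]), 'tool_rot': array([-3.141,  0.   ,  2.789]), 'width': np.float64(16.46), 'qpos': array([-0.405,  0.471,  0.142,  1.598, -0.072,  1.078,  0.973])}
(567, 161, 60) [403.12663261 197.12011191]
(564, 158, 60) [399.32144566 195.38704368]
(np.float64(569.0218099293689), np.float64(154.85678372011017), np.float64(207.524563843284)) [398.30839807 241.45615501]
(np.float64(569.0218099293689), np.float64(154.85678372011017), np.float64(371.524563843284)) [399.09718737 419.84364981]
```

View pics/w3.png

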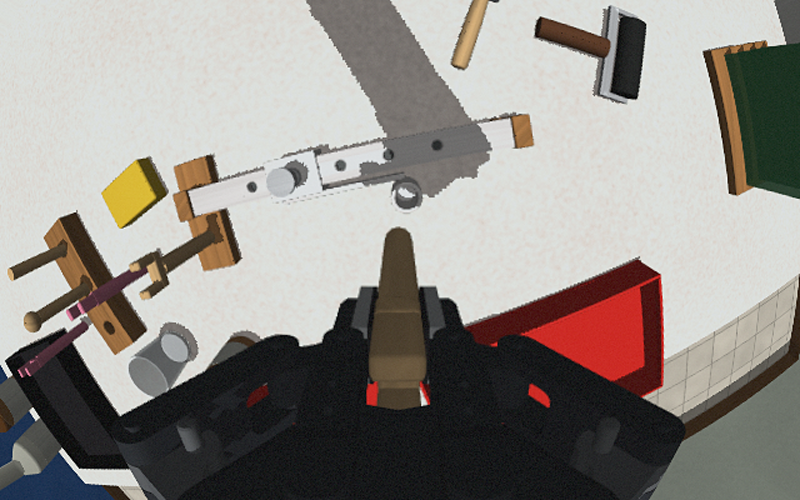

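The post hangs straight, with its foot at about (398,238). The cup rim is at (407,196), the knob head at (282,181), and the bar holes at (251,187), (341,165), (389,155) and (437,145).

```bash
python3 - <<'E'
from h import *
d=ctrl.get_image("wrist");k=.8
im=d["img"];save(d,"w3c.png",(290,125,360,215),6)
P=lambda u,v,z:np.round(atz(d,(u*k,v*k),z,True),1)
print("rim",P(407.5,195.5,60),"knob top",P(281,181,104))
H={-100:(251.5,187),0:(341,165.5),50:(389,155),100:(437,145)}
q=np.array([P(*H[y],55)[:2] for y in H]);print(q)
Y=np.array(list(H));A=np.c_[np.ones(4),Y];c=np.linalg.lstsq(A,q,rcond=None)[0];print("origin,ydir",c, np.degrees(np.arctan2(c[1,1],c[1,0])))
y=c[1]/np.linalg.norm(c[1]);x=np.array([y[1],-y[0]])
print("cup",c[0]+46*x+60*y,"knob",c[0]-50*y)
p=np.array(ctrl.read_state()["eef_pos"]);print("foot px",P(398.5,236,p[2]-90))
E
```

```text
rim [567.  165.8  60. ] knob top [506.   63.7 104. ]
[[499.5  13.5]
 [515.  113. ]
 [522.3 162.4]
 [529.2 211.4]]
origin,ydir [[5.14637143e+02 1.12700000e+02]
 [1.49028571e-01 9.90000000e-01]] 81.43931906326979
cup [569.05605274 165.18411424] knob [507.194304    63.25706168]
foot px [563.9 157.  214.6]
```

View pics/w3c.png

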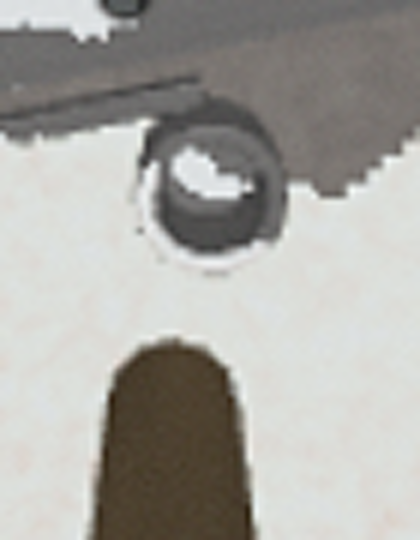

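```bash
python3 - <<'E'
from h import *
d=ctrl.get_image("wrist");s=ctrl.read_state();R=Ro.from_euler("xyz",s["tool_rot"]);p=np.array(s["eef_pos"])
for o in((0,0,98),(-9,0,98),(9,0,98),(-9,0,94),(-9,0,102)): print(o,proj(d,p+R.apply(o),True))
print("seen tip raw (318.8,181.7)"); print(p)
plan([(568,165.5,305,160,2),(568,165.5,185,160,5)],1)
E
```

```text
(0, 0, 98) [318.82821229 192.77204204]
(-9, 0, 98) [318.82652689 203.36560213]
(9, 0, 98) [318.82946874 181.96606129]
(-9, 0, 94) [318.83945858 204.90207951]
(-9, 0, 102) [318.813971   201.87465932]
seen tip raw (318.8,181.7)
[569.0784335  155.32465387 304.57527816]
[[-0.0,0.0,-0.002,0.015,0.031,-0.001,1],[-0.0,0.0,-0.002,0.015,0.03,-0.002,1],[-0.0,0.0,-0.0,0.0,0.0,0.16,1],[-0.0,0.0,-0.0,0.0,0.0,0.16,1],[-0.0,0.0,-0.0,0.0,0.0,0.16,1],[-0.0,0.0,-0.0,0.0,0.0,0.16,1],[-0.0,0.0,-0.0,0.0,0.0,0.16,1]]
[568.  165.4 185. ]
```

Request:
step_arm(
  series=[
    [[0,0,0,0.015,0.03,0,1],[0,0,0,0.015,0.03,0,1],[0,0,0,0,0,0.16,1],[0,0,0,0,0,0.16,1],[0,0,0,0,0,0.16,1],[0,0,0,0,0,0.16,1],[0,0,0,0,0,0.12,1],[0,0,0,0,0,0,1],[0,0,0,0,0,0,1],[0,0,0,0,0,0,1]],
  ],
)

```text
clock: 10.3
eef_pos: [568.7, 166.9, 191.7]
tool_rot: [3.14, 0.002, 2.791]
force: [0.7, 0.2, -1.6]
width: 15.8
gripper_force: 58.7
```

```bash
python3 - <<'E'
from h import *
d=ctrl.get_image("wrist");s=ctrl.read_state();R=Ro.from_euler("xyz",s["tool_rot"]);p=np.array(s["eef_pos"]);print(p,s["tool_rot"])
save(d,"w4.png",(280,120,360,220),6)
for q in((568,165.5,60),p+R.apply((0,0,98)),p+R.apply((9,0,98))): print((proj(d,q,True)-[280,120])*6)
E
```

```text
[568.72156939 166.88104894 191.76983501] [3.13991561e+00 1.96072597e-03 2.79071613e+00]
[218.71022323 373.75925238]
[230.64205262 438.11339597]
[230.65793583 373.26959913]
```

View pics/w4.png

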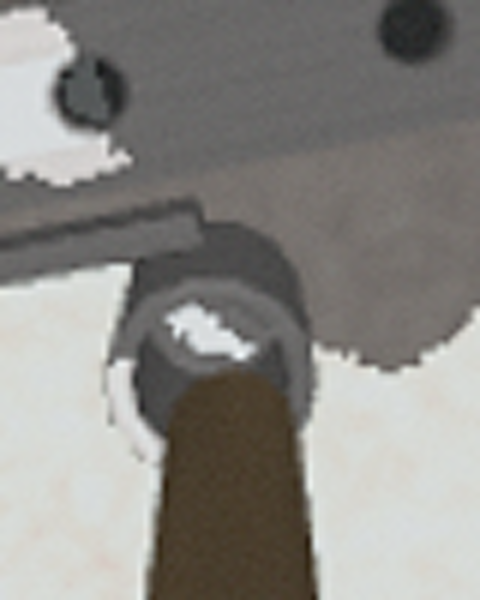

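The foot's leading edge is at (231,373) in the crop. The rim spans columns 107–315 with its top at row 278, so its centre is about (211,378).

```bash
python3 - <<'E'
from h import *
d=ctrl.get_image("wrist");s=ctrl.read_state();p=np.array(s["eef_pos"])
uv=lambda u,v:(u/6+280,v/6+120)
for c in((211,378),(211,372)): print(atz(d,uv(*c),60,True))
c0=atz(d,uv(211,375),60,True)
for a in np.radians(np.arange(0,360,90)): print((proj(d,c0+16.5*np.array([np.cos(a),np.sin(a),0]),True)-[280,120])*6)
for a in np.radians([249.9,69.9,159.9]): print("side",(proj(d,c0+16.5*np.array([np.cos(a),np.sin(a),0]),True)-[280,120])*6)
E
```

```text
[568.25279457 164.10657773  60.        ]
[567.36878072 164.43268725  60.        ]
[247.98667129 472.23731331]
[313.16283519 338.7094683 ]
[173.01205609 275.14301182]
[109.96262629 411.02713336]
side [102.75863239 375.15879268]
side [319.33482864 374.9645312 ]
side [210.73471631 268.51860747]
```

Request:
step_arm(
  series=[
    [[0,0,0,-0.006,-0.017,0,1],[0,0,0,0,0,0,1],[0,0,0,0,0,0.08,1],[0,0,0,0,0,0.08,1],[0,0,0,0,0,0.08,1],[0,0,0,0,0,0.08,1],[0,0,0,0,0,0,1]],
  ],
)

```text
clock: 11.1
eef_pos: [566.8, 163.4, 140.0]
tool_rot: [-3.139, -0.002, 2.791]
force: [0.3, -0.1, -1.5]
width: 16.3
gripper_force: 58.6
```

Request:
step_arm(
  series=[
    [[0,0,0,0,0,0.06,1],[0,0,0,0,0,0.06,1],[0,0,0,0,0,0.05,1],[0,0,0,0,0,0.03,1],[0,0,0,0,0,0,1],[0,0,0,0,0,0,1]],
  ],
)

```text
clock: 11.7
eef_pos: [567.9, 163.8, 112.5]
tool_rot: [3.141, 0.0, 2.791]
force: [0.3, -0.2, -0.1]
width: 16.6
gripper_force: 58.6
```

Request:
step_arm(
  series=[
    [[0,0,0,0,0,0.02,1],[0,0,0,0,0,0.01,1],[0,0,0,0,0,0,1],[0,0,0,0,0,0,1]],
  ],
)

```text
clock: 12.1
eef_pos: [568.0, 163.9, 108.2]
tool_rot: [3.141, 0.0, 2.791]
force: [-0.6, 0.2, 1.1]
width: 16.3
gripper_force: 59.0
```

Foot is at the floor. I'll release to a partial opening, wait, then rise.

Request:
step_arm(
  series=[
    [[0,0,0,0,0,0,0.45],[0,0,0,0,0,0,0.45],[0,0,0,0,0,0,0.45],[0,0,0,0,0,0,0.45],[0,0,0,0,0,0,0.45],[0,0,0,0,0,0,0.45],[0,0,0,0,0,-0.1,0.45],[0,0,0,0,0,-0.2,0.45],[0,0,0,0,0,-0.25,0.45],[0,0,0,0,0,-0.25,0.45],[0,0,0,0,0,0,0.45],[0,0,0,0,0,0,0.45]],
  ],
)

```text
clock: 13.3
eef_pos: [568.1, 163.9, 228.8]
tool_rot: [3.14, 0.002, 2.791]
force: [0.1, -0.1, -0.8]
width: 47.2
gripper_force: 0.0
```

```bash
python3 - <<'E'
from h import *
d=ctrl.get_image("wrist");save(d,"w5.png",s=1.25)
s=ctrl.read_state();print(s["eef_pos"],s["width"],s["qpos"])
for q in((568,164,174),(507,63,104)): print(q,proj(d,q,True)*1.25)
plan([(507,63.5,240,171.4,5)],0.45)
E
```

```text
[567.29778455 163.73017646 227.59717495] 47.2701267516244 [-0.41045922  0.54862975  0.12799574  1.69601136 -0.08505544  0.90300096
  0.97169581]
(568, 164, 174) [398.14870869 262.85298706]
(507, 63, 104) [241.23692168 201.37598156]
[[-0.0,-0.0,-0.051,0.03,-0.153,-0.016,0.45],[-0.0,-0.0,-0.051,0.036,-0.152,-0.017,0.45],[-0.0,-0.0,-0.051,0.042,-0.15,-0.016,0.45],[-0.0,-0.0,-0.051,0.047,-0.149,-0.017,0.45],[-0.0,-0.001,-0.052,0.053,-0.146,-0.016,0.45]]
[507.1  63.5 239.9]
```

View pics/w5.png

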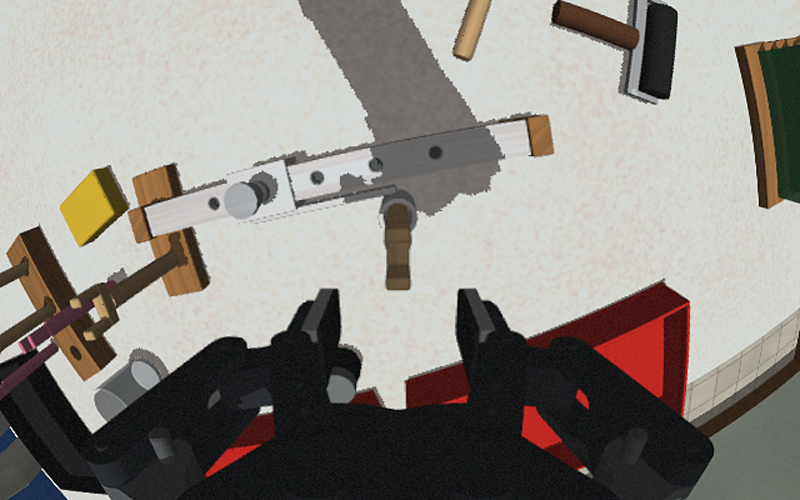

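The post stands upright in the cup at (398,262), clear of the fingers. The knob head at (243,200) agrees with the prediction of (241,201).

Request:
step_arm(
  series=[
    [[0,0,-0.051,0.03,-0.153,-0.016,0.45],[0,0,-0.051,0.036,-0.152,-0.017,0.45],[0,0,-0.051,0.042,-0.15,-0.016,0.45],[0,0,-0.051,0.047,-0.149,-0.017,0.45],[0,0,-0.052,0.053,-0.146,-0.016,0.45],[0,0,0,0,0,0,0.45],[0,0,0,0,0,0,0.45]],
  ],
)

```text
clock: 14.05
eef_pos: [507.0, 63.4, 239.3]
tool_rot: [-3.141, -0.002, 2.99]
force: [1.0, 0.6, -0.1]
width: 46.9
gripper_force: 0.0
```

```bash
python3 - <<'E'
from h import *
d=ctrl.get_image("wrist");s=ctrl.read_state()
print(s["eef_pos"],s["tool_rot"])
q=np.round((proj(d,(507.5,64,104),True))).astype(int);print(q)
save(d,"w6.png",(q[0]-60,q[1]-50,q[0]+60,q[1]+50),5)
plan([(507.5,64,180,171.4,3),(507.5,64,71,171.4,6)],0.45)
E
```

```text
[507.37922474  64.17241871 239.38691877] [ 3.14143104e+00 -1.33194447e-03  2.99168379e+00]
[319 182]
[[0.0,-0.001,0.0,-0.0,-0.0,0.132,0.45],[0.0,-0.0,0.0,-0.001,-0.001,0.132,0.45],[0.0,-0.001,0.0,-0.0,-0.0,0.132,0.45],[0.0,0.0,0.0,-0.0,-0.0,0.121,0.45],[0.0,0.0,0.0,-0.0,-0.0,0.121,0.45],[0.0,0.0,0.0,-0.0,-0.0,0.121,0.45],[0.0,0.0,0.0,-0.0,-0.0,0.121,0.45],[0.0,0.0,0.0,-0.0,-0.0,0.121,0.45],[0.0,0.0,0.0,-0.0,-0.0,0.122,0.45]]
[507.5  64.   70.9]
```

View pics/w6.png

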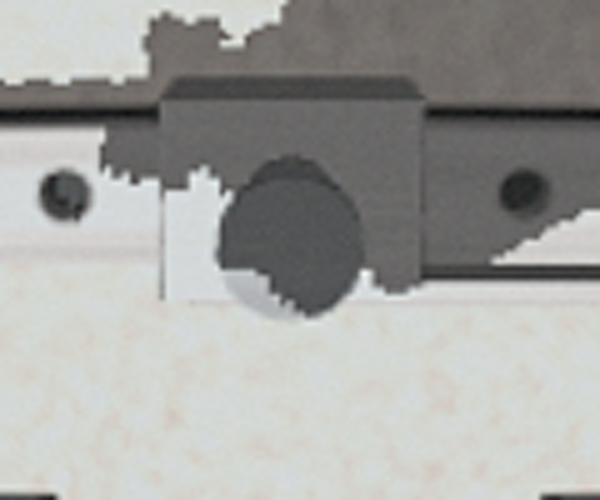

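The knob head is centred at (290,247), about 2 mm left of the tool axis. I'll correct this while descending.

Request:
step_arm(
  series=[
    [[0,0,0,0,-0.012,0.132,0.45],[0,0,0,0,0,0.132,0.45],[0,0,0,0,0,0.132,0.45],[0,0,0,0,0,0.121,0.45],[0,0,0,0,0,0.121,0.45],[0,0,0,0,0,0.121,0.45],[0,0,0,0,0,0.121,0.45],[0,0,0,0,0,0.121,0.45],[0,0,0,0,0,0.1,0.45],[0,0,0,0,0,0,0.45],[0,0,0,0,0,0,0.45],[0,0,0,0,0,0,0.45]],
  ],
)

```text
clock: 15.3
eef_pos: [507.9, 62.4, 75.5]
tool_rot: [3.141, 0.001, 2.992]
force: [-0.4, 0.2, -0.2]
width: 47.0
gripper_force: 0.0
```

Request:
step_arm(
  series=[
    [[0,0,0,0,0,0.033,0.45],[0,0,0,0,0,0,0.45],[0,0,0,0,0,0,1],[0,0,0,0,0,0,1],[0,0,0,0,0,0,1],[0,0,0,0,0,0,1],[0,0,0,0,0,0,1],[0,0,0,0,0,0,1]],
  ],
)

```text
clock: 16.1
eef_pos: [507.3, 61.8, 70.2]
tool_rot: [3.142, 0.0, 2.992]
force: [0.5, -0.2, 0.6]
width: 25.5
gripper_force: 58.7
```

Request:
step_arm(
  series=[
    [[0,0,0,0,0,-0.03,1],[0,0,0,0,0,-0.03,1],[0,0,0,0,0,-0.027,1],[0,0,0,0,0,0,1],[0,0,0,0,0,0,1],[0,0,0,0,0,0,1]],
  ],
)

```text
clock: 16.7
eef_pos: [507.3, 61.8, 83.0]
tool_rot: [3.142, -0.0, 2.992]
force: [1.3, -0.1, -6.3]
width: 25.2
gripper_force: 59.2
```

Request:
step_arm(
  series=[
    [[0,0,0,0,0.015,0,1],[0,0,0,0,0.035,0,1],[0,0,0,0,0.04,0,1],[0,0,0,0,0.05,0,1],[0,0,0,0,0.05,0,1],[0,0,0,0,0.05,0,1],[0,0,0,0,0.04,0,1],[0,0,0,0,0.035,0,1],[0,0,0,0,0.018,0,1],[0,0,0,0,0,0,1],[0,0,0,0,0,0,1]],
  ],
)

```text
clock: 17.8
eef_pos: [514.9, 112.2, 83.3]
tool_rot: [3.14, 0.0, 2.992]
force: [2.9, 0.9, -7.8]
width: 25.5
gripper_force: 59.3
```

```bash
python3 - <<'E'
from h import *
s=ctrl.read_state();p=np.array(s["eef_pos"]);a=np.radians(81.44)
print(p,(p[:2]-[507.3,61.8])@[np.cos(a),np.sin(a)],(p[:2]-[507.3,61.8])@[np.sin(a),-np.cos(a)],s["force"],s["width"])
E
```

```text
[514.90248318 112.19035411  83.25561576] 50.96062434177862 0.017442072053531987 [ 2.87099053  0.92389695 -7.80479025] 25.483897034864064
```

Request:
step_arm(
  series=[
    [[0,0,0,0,-0.004,0,1],[0,0,0,0,0,0.03,1],[0,0,0,0,0,0.03,1],[0,0,0,0,0,0.03,1],[0,0,0,0,0,0,1],[0,0,0,0,0,0,1]],
  ],
)

```text
clock: 18.4
eef_pos: [514.7, 110.6, 69.8]
tool_rot: [3.141, 0.0, 2.992]
force: [0.7, 1.2, -0.1]
width: 25.2
gripper_force: 59.7
```

The pin has entered the hole: at rest height the force is about 0. Now I press it home.

Request:
step_arm(
  series=[
    [[0,0,0,0,0,0.015,1],[0,0,0,0,0,0.015,1],[0,0,0,0,0,0.01,1],[0,0,0,0,0,0,1],[0,0,0,0,0,0,1],[0,0,0,0,0,0,1]],
  ],
)

```text
clock: 19.0
eef_pos: [514.8, 110.6, 64.4]
tool_rot: [3.141, 0.001, 2.992]
force: [-1.3, 1.4, 7.9]
width: 25.8
gripper_force: 60.2
```

Request:
step_arm(
  series=[
    [[0,0,0,0,0,0.01,1],[0,0,0,0,0,0,1],[0,0,0,0,0,0,1],[0,0,0,0,0,0,1]],
  ],
)

```text
clock: 19.4
eef_pos: [515.0, 110.7, 64.1]
tool_rot: [3.141, 0.001, 2.992]
force: [-3.0, 0.8, 20.5]
width: 25.7
gripper_force: 60.9
```

```bash
python3 - <<'E'
from h import *
s=ctrl.read_state();print(s["eef_pos"],s["force"],s["width"])
d=ctrl.get_image("top")
for t in("forked_post","lock_knob","cup_floor"):
    for r in ctrl.recognise(d,t)[:4]: print(t,r)
a=np.array([.149,.99]);c=np.array([568,164])+50*a
print("expected head px",proj(d,(*c,170)),"wrong hole",proj(d,(568,164,170)),"hole 100",proj(d,(529,211,55)),proj(d,(521,162,55)))
w=ctrl.get_image("wrist");print("wrist exp head",proj(w,(*c,174),True),[r for r in ctrl.recognise(w,"forked_post")])
E
```

```text
[514.9695466  110.66033975  64.14912728] [-2.96455653  0.84936713 20.51428395] 25.688181295547547
forked_post {'centre': [514.6, 181.2], 'score': 0.69}
forked_post {'centre': [427.9, 199.2], 'score': 0.55}
cup_floor {'centre': [434.3, 155.5], 'score': 0.7}
expected head px [252.35666681 182.20484178] wrong hole [273.15312323 185.0293469 ] hole 100 [262.02670505 207.32631184] [280.4130352  210.11694385]
wrist exp head [587.88571346 435.71541239] [{'centre': [17.1, 267.0], 'score': 0.77}, {'centre': [563.9, 375.3], 'score': 0.75}]
```

```bash
python3 - <<'E'
from h import *
c=np.array([568,164])+50*np.array([.149,.99])
w=ctrl.get_image("wrist");print([proj(w,(*c,z),True).round() for z in(60,100,140)])
d=ctrl.get_image("scene");print([proj(d,(*c,z)).round() for z in(60,115,170)],"old",proj(d,(568,164,115)).round(),[(r["centre"],round(r["score"],2)) for r in ctrl.recognise(d,"forked_post")])
print(ctrl.read_state()["force"])
E
```

```text
[array([489., 298.]), array([518., 336.]), array([554., 385.])]
[array([382., 193.]), array([383., 176.]), array([385., 159.])] old [366. 180.] [([224.5, 218.9], 0.92), ([132.3, 261.7], 0.71), ([383.2, 172.7], 0.63)]
[-2.75342329 -0.20258447 20.53534165]
```

The scene camera finds the post at (383,173), where (383,176) is expected for an upright post in the cup at the next hole. I'm handing in.

```bash
python3 -c "
from cell import ctrl
print(ctrl.finish_job())"
```

```text
the job is handed in; nothing more can be done
None
```

I handed the job in after about 20 s on the robot's clock: the forked post stands in the cup, the section is at the next hole, and the gripper is still holding the knob pressed home with about 20 N. The judge's verdict was not returned.

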